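# Key a timing pulley onto an upright drive shaft

### The job

Take the loose square key out of its block and drop it down into the open slot in the side of the drive unit's upright shaft until its foot stands on the bottom of the slot. Then lift the toothed pulley, turn it so that its keyway fits over the key and slide it gently down until it rests flat on the shaft's collar, and let go. Feel your way without forcing anything, and leave the bottle, the timer and the marker where they are.

Things in the scene. Friction and masses are not known exactly. Their poses are not given: they have to be found in the camera images.
- drive_unit: Grey drive unit, 110 x 110 x 50 mm, fixed. Origin: centre of its underside, on the vertical axis of its steel output shaft; z up. The slot in the shaft faces the unit's own -x, give or take up to 0.6 rad: the exact angle IS NOT MEASURED, find it by sight or by feel. Shaft and collar turn as one against stiff friction (0.6 N m).
- shaft_top (a point): Centre of the shaft's top end, 100 mm above the unit's underside (axes as the unit's). Shaft: 36 mm across, top edge chamfered 2 mm, standing 36 mm above the collar. One straight slot, open at the top and outwards, runs down its side and on into the collar: 11.4 mm wide tangentially, flat inner wall 11 mm from the axis.
- collar_top (a point): On the shaft axis, on top of the shaft's collar (60 mm across), 64 mm above the unit's underside (axes as the unit's). The slot goes on 12 mm down into the collar, floor 52 mm above the unit's underside; there a wall 22.2 mm from the axis, with a sloped lead-in, closes it outwards. A seated key's axis is 16 to 17 mm from the shaft axis.
- key: Steel square key, 10 x 10 x 44 mm, 40 g, foot edges chamfered (2 mm high, 0.8 mm in). Origin: centre of its foot; z along it, up; x, y square to its sides (any quarter turn fits). Starts standing loose in the block, 24 mm showing. Seated in the slot its top is 4 mm below the shaft's top, so let it go before it is down: it drops the last part.
- key_block: Aluminium block, 40 x 50 x 26 mm, fixed to the table, with a square hole in the middle (11.5 mm wide, 20 mm deep, floor at z = 6 mm) that holds the key. Origin: centre of its underside.
- pulley: Aluminium toothed pulley, about 350 g, lying flat. Origin: centre of its underside, on the bore's axis; z up. Through bore 38 mm across with one keyway in the pulley's own -x direction, 12 mm wide and reaching 22.8 mm from the axis. It passes the key only with the keyway over it. Home, its underside rests on the collar. Toothed part 86 mm across, up to z = 16 mm.
- pulley_boss (a point): Middle of the pulley's boss, on its axis, 25 mm above its underside (axes as the pulley's). The boss, from 16 to 34 mm above the underside, is 62 mm across with two flats 56 mm apart that face the pulley's own +y and -y: grip it there from above.
- oil_bottle: Bystander: small brown bottle with a black cap, 29 x 29 x 72 mm. Origin: centre of its underside.
- bench_timer: Bystander: white bench timer, 58 x 66 x 18 mm. Origin: centre of its underside.
- marker_pen: Bystander: black marker pen, 11 x 154 x 12 mm, lying on the table. Origin: centre of its underside.
There are look-alikes about, which are no part of the job. What is shaped like the pulley but green is not meant.

How it is judged:
By the outcome, as a careful person would: the job done as asked, in the order asked, and still so for the second after the job is handed in, with the robot touching nothing.
It also fails if it takes over 61 s, if anything falls off the work surface, if the arm or the gripper's body presses on something with over 40 N, if the wrist force passes 120 N, or if a joint passes its speed limit or range.

### The arm

A 7-joint arm with a two-finger parallel gripper is mounted at the origin on a cart in front of the work surface, level with it; the furniture and walls round the work are solid. World frame = base frame: x ahead of the robot, y to its left, z up, the work surface at z = 0. Lengths are in m, angles in rad, forces in N, time in s.
With the tool pointing down it reaches from about 0.425 to 0.925 m from the base axis. Payload 6.8 kg.
Tool frame: the origin (TCP) lies at the very end of the fingers, on their centre line; the grasp point (between the pads) lies 19 mm behind it; z points along the fingers, y is the line along which they close (so a half turn about z gives the same grasp; the last joint's range is limited). The gripper opens to 85 mm and grips with 20 to 120 N. Pads are 22 mm wide; open, the fingers measure 114 mm over their backs; the gripper's body (76 mm by 85 mm) begins 54 mm behind the grasp point. The pads swing forward as they close: fully open they stand 13 mm farther back than shut.
Start: joints at [1.138, 0.477, 0.022, 1.555, -0.011, 1.109, -0.083], TCP at [0.215, -0.64, 0.231] pointing down, gripper open.
Joint ranges: [-2.96, 2.96], [-0.34, 2.1], [-1.41, 1.46], [0.24, 2.44], [-1.37, 4.51], [0.17, 1.92], [-2.96, 2.96]. Speed limits (rad/s): [2.39, 2.39, 3.14, 3.14, 3.14, 3.14, 3.14].

### API

Orientations are given as a rotation vector (axis times angle).
In Python, from bench import r gives the robot as it stands.
- The arm moves only by the tool play_rows, never from a script. Its argument "targets" is text: rows parted by semicolons, each of 5 numbers parted by spaces: the closure, from -1 (fully open) to 1 (shut), then the shift along the tool's x, y, z in m, then the turn about the tool's z in rad. In form: gripper dx dy dz spin; .... A call has 1 to 8 rows; each row is the pose to reach, as a shift and turn from the pose commanded when the call began, along the tool's axes at that moment; what a row does not reach only later rows make up. A row lasts 1/12 s, in which the tool goes at most 41.7 mm and 7.16 degrees, less where a joint would pass 70% of its speed; a pose out of reach is approached as far as the arm can. A call with a gripper value outside its range is refused whole. The fingers move at their own pace and stop on an object; "squeeze" is the grip in N (left out, the last holds). Time passes only in rows, so rows that repeat a pose let the fingers close. It gives the time, the measured TCP pose, the force, the opening and the grip force at its end, in the units of the state.
- r.get_obs(): the state, without advancing time (a new reading comes with each control period).
- r.grab_frame(name): name is "scene" or "top" or "wrist"; returns the picture (384x512x3 uint8, red, green, blue); there is no depth.
- r.camera_info(name): a dict with "fov_y" (degrees; the focal length in pixels is half the picture's height over the tangent of half this angle, whatever the lens; pixels are square), "cx", "cy" (the principal point, pixels), "position" and "rotation" of the camera in the world. Camera axes: x right, y down, z forward; pixel columns grow to the right and rows downward; lengths in m; the calibration is good to about 2 mm. The wrist camera is an equidistant fisheye: a pixel r from the principal point sees the ray r / f radians off the axis. A picture is of the moment at which its call begins: read the wrist's pose just before it. camera_info takes no time and is no camera call; for the wrist camera it gives the pose at the moment of the call.
- r.hand_in(): hands the job in; it is judged then, once.
The state is a dict: "clock": time; "joints": joint angles; "qvel": joint speeds; "tau": joint torques, N m; "tcp_pos": TCP position; "orientation": TCP orientation; "contact_force": force on the tool from outside, world axes, zero at the start; "moment": the same for the moment, N m; "grip_width": finger opening in m; "gripper_force": force on a finger pad.
Only numpy, scipy, OpenCV 4.12 (cv2) and the standard library are available. Lean on these libraries where they do the work, as an engineer would, in place of code of your own. Each camera call takes 0.05 s, during which the arm holds its last target. There are 200 camera calls.

## Working session

There is one attempt and no reset: what is moved stays moved. The work goes in short steps, Python scripts to look and compute and a tool call to move; the robot and the scene stay as the last step left them, time stands still between calls to the robot, and variables do not carry over. Pictures are saved under pics/ and viewed, at most 10 in all, crops included, and the job is handed in when it is done.

Besides the shell and the picture viewer there is one more tool, called after "Request:" by a JSON object that holds its "op" and its "data". play_rows: Moves the arm, as the interface text tells. Its arguments: {"type":"object","properties":{"targets":{"type":"string"},"squeeze":{"type":"number"}},"required":["targets"]}

```bash
mkdir -p pics; ls; python3 - <<'E'
from bench import r
import cv2,numpy as np
ims=[]
for n in("top","scene"):
    i=r.camera_info(n);print(n,i)
    im=r.grab_frame(n);cv2.imwrite(f"pics/{n}0.png",cv2.resize(im[:,:,::-1],(800,600),interpolation=cv2.INTER_CUBIC));np.save(f"pics/{n}0.npy",im)
o=r.get_obs();print(o)
E
```

```text
pics
top {'fov_y': 51.8223990404173, 'cx': 253.34925398413878, 'cy': 188.03905945877605, 'position': array([ 0.3735673 , -0.18844965,  1.0772413 ]), 'rotation': array([-2.15533143,  2.19212576, -0.17349599])}
scene {'fov_y': 48.4507293689537, 'cx': 256.86814534879557, 'cy': 191.52348968649954, 'position': array([0.01769411, 0.12593539, 0.68444077]), 'rotation': array([-1.27870514,  2.29053454, -0.9398058 ])}
{'clock': 0.1, 'joints': array([ 1.13787869,  0.47768535,  0.02235328,  1.55633458, -0.01152969,
        1.10932707, -0.08312808]), 'qvel': array([-0.00090393, -0.00104783, -0.0009316 , -0.00281566,  0.00043979,
        0.00230113, -0.0007069 ]), 'tau': array([ 3.36959274e-03, -5.97760856e+01,  1.61256161e+00, -2.81957549e+01,
        1.27141274e-02,  5.00517097e-03,  3.01760430e-06]), 'tcp_pos': array([ 0.21523837, -0.63920119,  0.23045226]), 'orientation': array([-3.09869308e+00, -5.07678399e-01,  5.60197782e-04]), 'contact_force': array([-0.16425512,  0.16017482, -0.28728518]), 'moment': array([-0.02979137, -0.00689372,  0.0234058 ]), 'gripper_force': 0.0, 'grip_width': 0.0854090126876871}
```

View pics/top0.png

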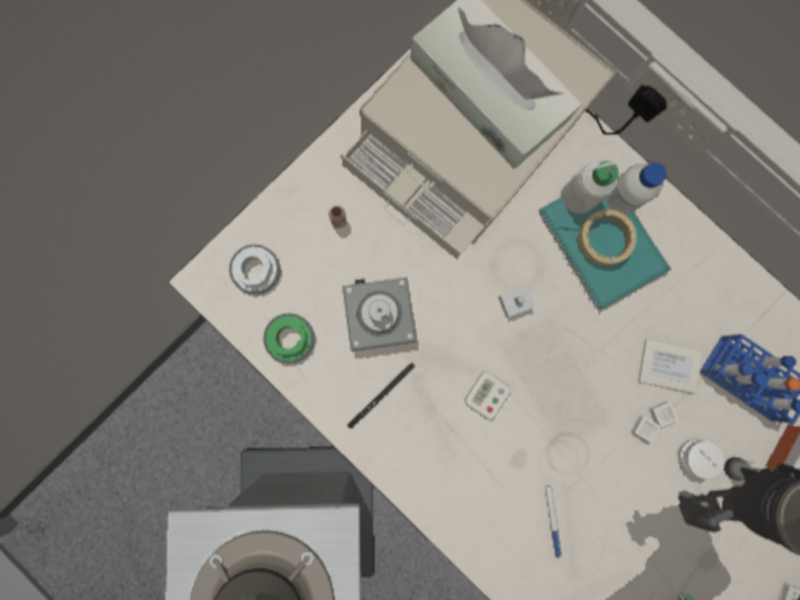

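View pics/scene0.png

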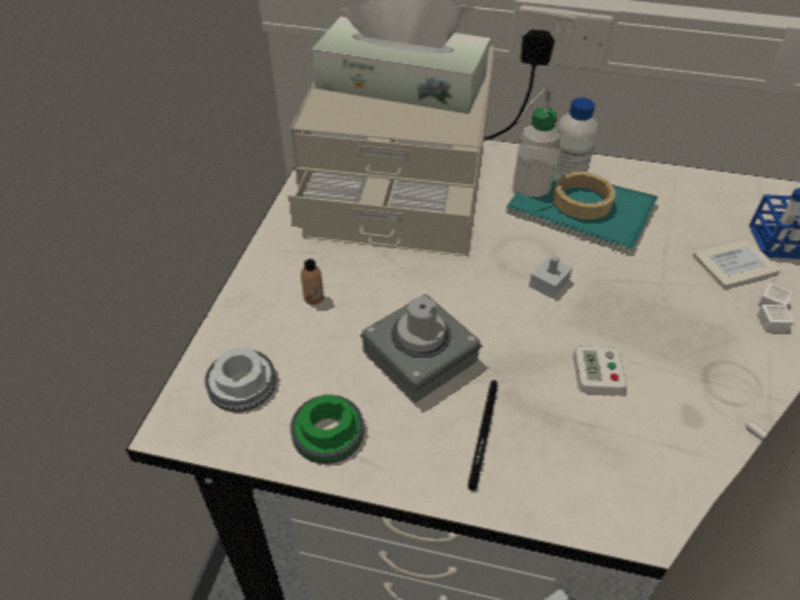

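The top view shows the real pulley at (255,270), the green look-alike at (289,338), the drive unit at (380,314) and the key block at (517,303). The bottle is at (338,216), the marker at (381,396) and the timer at (488,396). The scene view agrees with this.

```bash
cat > h.py <<'E'
import numpy as np,cv2
from scipy.spatial.transform import Rotation as R
def ray(i,px,fish=False):
    f=192/np.tan(np.radians(i["fov_y"])/2)
    d=np.array([px[0]-i["cx"],px[1]-i["cy"]])
    if fish:
        rr=np.hypot(*d);t=rr/f;v=np.r_[d/max(rr,1e-9)*np.sin(t),np.cos(t)]
    else: v=np.r_[d/f,1]
    return R.from_rotvec(i["rotation"]).apply(v)
def onz(i,px,z,fish=False):
    v=ray(i,px,fish);p=np.array(i["position"]);return p+v*(z-p[2])/v[2]
def proj(i,P,fish=False):
    f=192/np.tan(np.radians(i["fov_y"])/2)
    c=R.from_rotvec(i["rotation"]).inv().apply(np.atleast_2d(P)-i["position"])
    h=np.hypot(c[:,0],c[:,1])
    k=f*np.arctan2(h,c[:,2])/np.maximum(h,1e-9) if fish else f/c[:,2]
    return np.c_[i["cx"]+k*c[:,0],i["cy"]+k*c[:,1]]
def totool(o,v):
    return R.from_rotvec(o["orientation"]).inv().apply(v)
E
python3 - <<'E'
from bench import r
from h import *
i=r.camera_info("top");s=512/800
for n,p,z in[("pulley",(256,268),.034),("green",(289,338),.034),("drive",(380,314),.06),("shaft",(381,312),.1),("block",(517,303),.026),("keytop",(519,299),.05),("bottle",(338,214),.07),("timer",(488,396),.018)]:
    print(n,onz(i,np.array(p)*s,z).round(4))
o=r.get_obs();print(R.from_rotvec(o["orientation"]).as_matrix().round(3));w=r.camera_info("wrist");print(w, totool(o,np.array(w["position"])-o["tcp_pos"]))
print((R.from_rotvec(o["orientation"]).inv()*R.from_rotvec(w["rotation"])).as_matrix().round(3))
b=np.array([.515,-.23,.17]);print(totool(o,b-o["tcp_pos"]))
E
```

```text
pulley [0.5509 0.0101 0.034 ]
green [ 0.4311 -0.0459  0.034 ]
drive [ 0.4668 -0.199   0.06  ]
shaft [ 0.4663 -0.2002  0.1   ]
block [ 0.4852 -0.4359  0.026 ]
keytop [ 0.4893 -0.4339  0.05  ]
bottle [ 0.6342 -0.1316  0.07  ]
timer [ 0.3275 -0.3811  0.018 ]
[[ 0.948  0.319 -0.001]
 [ 0.319 -0.948  0.002]
 [-0.    -0.002 -1.   ]]
{'fov_y': 65.70646984690485, 'cx': 257.61656232837544, 'cy': 191.01104194124386, 'position': array([ 0.28444982, -0.61546644,  0.37356099]), 'rotation': array([ 2.34954818, -1.68947326, -0.25103769])} [ 0.07315324 -0.00064037 -0.14311487]
[[-0.001 -0.957 -0.289]
 [ 1.    -0.001 -0.   ]
 [-0.    -0.289  0.957]]
[ 0.41467447 -0.29205307  0.06088691]
```

Request:
{"op": "play_rows", "data": {"targets": "-1 0.323 -0.107 0.02 0;-1 0.323 -0.107 0.02 0;-1 0.323 -0.107 0.02 0;-1 0.323 -0.107 0.02 0;-1 0.323 -0.107 0.02 0;-1 0.323 -0.107 0.02 0;-1 0.323 -0.107 0.02 0;-1 0.323 -0.107 0.02 0"}}

```text
clock: 0.77
tcp_pos: [0.4825, -0.4381, 0.2113]
orientation: [-3.1, -0.508, 0.001]
contact_force: [0.4, -0.6, 0.6]
grip_width: 0.0852
gripper_force: 0.0
```

Request:
{"op": "play_rows", "data": {"targets": "-1 0 0 0 0;-1 0 0 0 0"}}

```text
clock: 0.93
tcp_pos: [0.4842, -0.4362, 0.211]
orientation: [-3.097, -0.518, -0.001]
contact_force: [-1.0, -1.0, -0.9]
grip_width: 0.0857
gripper_force: 0.0
```

```bash
cat > snap.py <<'E'
import sys,json
from bench import r
from h import *
n,x0,y0,w,hh=sys.argv[1],*map(int,sys.argv[2:6])
o=r.get_obs();i=r.camera_info("wrist");im=r.grab_frame("wrist")
np.savez(f"pics/{n}.npz",im=im,**i)
c=im[y0:y0+hh,x0:x0+w,::-1];k=min(800/w,600/hh)
cv2.imwrite(f"pics/{n}.png",cv2.resize(c,None,fx=k,fy=k,interpolation=cv2.INTER_CUBIC))
print("scale",k,o["clock"],o["tcp_pos"].round(4),o["orientation"].round(4),o["contact_force"].round(1))
E
python3 snap.py w1 0 0 512 384
```

```text
scale 1.5625 0.9333 [ 0.4842 -0.4362  0.211 ] [-3.0965e+00 -5.1810e-01 -6.0000e-04] [-1.  -1.  -0.9]
```

View pics/w1.png

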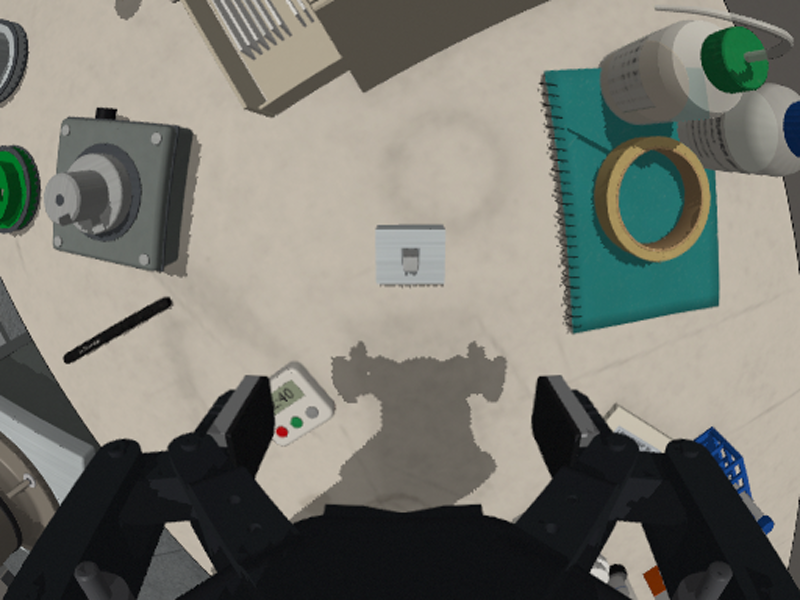

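The wrist view shows the block at (410,256) with the key at (410,262), square to the gripper. The drive unit is at the left, with its shaft top at (62,200). I'll enlarge the key and the shaft.

```bash
python3 - <<'E'
import numpy as np,cv2
w=np.load("pics/w1.npz")["im"];t=np.load("pics/top0.npy");s=np.load("pics/scene0.npy")
def c(im,x,y,h):return cv2.resize(im[y-h:y+h,x-h:x+h,::-1],(400,300) if 0 else (300,300),interpolation=cv2.INTER_CUBIC)
a=np.hstack([c(w,262,165,30),c(w,50,130,30)]);b=np.hstack([c(t,243,200,25),c(s,270,212,30)])
cv2.imwrite("pics/m1.png",np.vstack([a,b]))
E
```

```text
(no output)
```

View pics/m1.png

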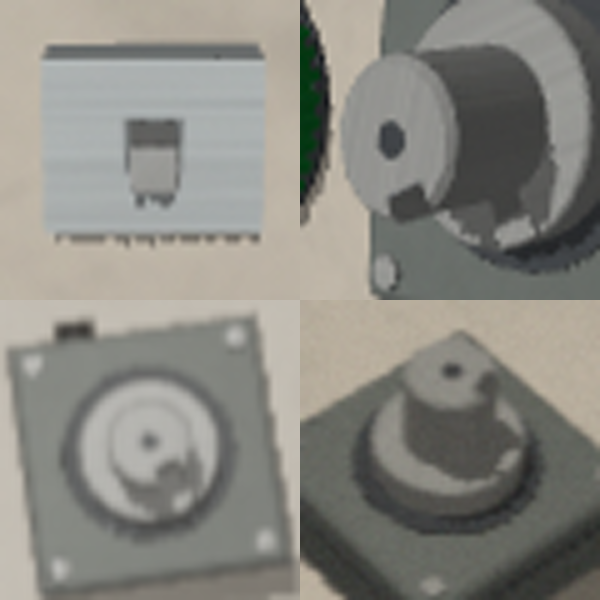

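The key's top face is at crop (156,171). The block top spans x 42–265 and y 58–234. The slot mouth is visible at the lower right of the shaft in the wrist crop, and at bottom right in the top view.

```bash
python3 - <<'E'
from h import *
from bench import r
d=np.load("pics/w1.npz");i={k:d[k] for k in("fov_y","cx","cy","position","rotation")}
g=lambda x,y,o:(o[0]+x/5-.4,o[1]+y/5-.4)
o=r.get_obs()
K=onz(i,g(155.5,171,(232,135)),.050,True);print("key",K)
for c in[(42,58),(265,58),(42,234),(265,234)]:print(onz(i,g(*c,(232,135)),.026,True).round(4))
B=onz(i,g(153.5,146,(232,135)),.026,True);print("block",B)
print("tool delta key",totool(o,K-o["tcp_pos"]),totool(o,B-o["tcp_pos"]),o["joints"])
t=r.camera_info("top")
# shaft: wrist crop origin (20,100), scale5 ; top crop origin (218,175) scale 6; 
print("shaft w",onz(i,g(391,140,(-40,100)),.1,True),"slot mouth",onz(i,g(410,203,(-40,100)),.1,True))
print("shaft t",onz(t,(218+150/6-.4,175+140/6-.4),.1),"slot",onz(t,(218+168/6-.4,175+167/6-.4),.1))
for q in[(33,65),(236,36),(265,240),(60,270)]:print("screw",onz(t,(218+q[0]/6-.4,175+q[1]/6-.4),.05).round(4))
E
```

```text
key [ 0.49119707 -0.4384856   0.05      ]
[ 0.5025 -0.4082  0.026 ]
[ 0.5187 -0.4551  0.026 ]
[ 0.464  -0.4209  0.026 ]
[ 0.4806 -0.4691  0.026 ]
block [ 0.49160524 -0.43824735  0.026     ]
tool delta key [0.00906993 0.00285402 0.16113877] [0.00955118 0.00278045 0.18513848] [ 0.68983728  0.45881707 -0.06457707  1.63059001  0.03301084  1.05439439
 -0.62803613]
shaft w [ 0.471596   -0.19768176  0.1       ] slot mouth [ 0.45992011 -0.20584822  0.1       ]
shaft t [ 0.47066172 -0.19718786  0.1       ] slot [ 0.45933327 -0.20444967  0.1       ]
screw [ 0.5093 -0.1472  0.05  ]
screw [ 0.5208 -0.236   0.05  ]
screw [ 0.4313 -0.2468  0.05  ]
screw [ 0.4199 -0.1579  0.05  ]
```

Request:
{"op": "play_rows", "data": {"targets": "-1 0.009 0.003 0.035 0;-1 0.009 0.003 0.07 0;-1 0.009 0.003 0.1 0;-1 0.009 0.003 0.1 0;-1 0.009 0.003 0.1 0;-1 0.009 0.003 0.1 0"}}

```text
clock: 1.48
tcp_pos: [0.4907, -0.4416, 0.1135]
orientation: [3.099, 0.504, 0.002]
contact_force: [0.5, -0.1, 0.3]
grip_width: 0.0856
gripper_force: 0.0
```

```bash
python3 snap.py w2 142 120 240 180; python3 - <<'E'
from h import *
from bench import r
o=r.get_obs();print(totool(o,np.array([.4914,-.4384,.04])-o["tcp_pos"]))
E
```

```text
scale 3.3333333333333335 1.4833 [ 0.4907 -0.4416  0.1135] [3.0989e+00 5.0440e-01 1.6000e-03] [ 0.5 -0.1  0.3]
[ 0.00094679 -0.00332202  0.07425449]
```

View pics/w2.png

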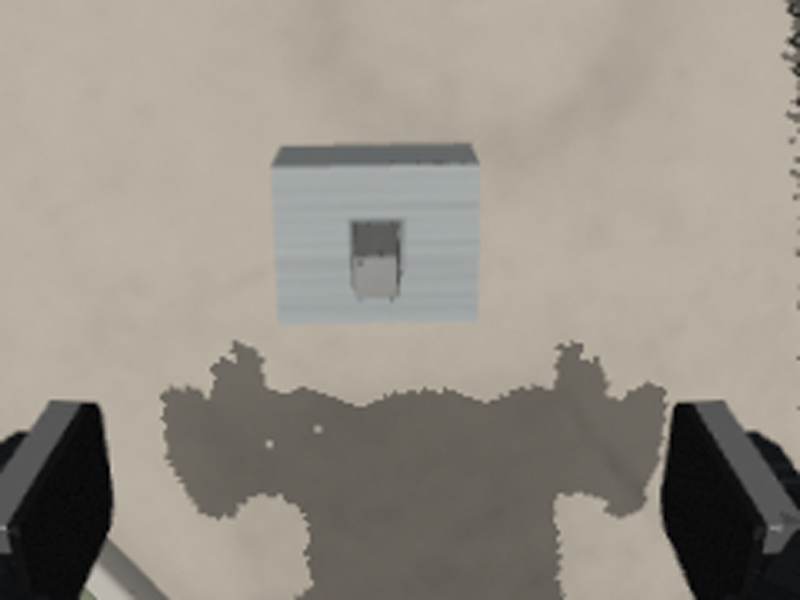

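The key's top face is centred at crop (376,276), i.e. slightly left of the finger mid-line at x≈388.

```bash
python3 - <<'E'
from h import *
from bench import r
d=np.load("pics/w2.npz");i={k:d[k] for k in("fov_y","cx","cy","position","rotation")}
g=lambda x,y:(142+x/3.3333-.35,120+y/3.3333-.35)
o=r.get_obs()
K=onz(i,g(376,276),.050,True);B=onz(i,g(376,243),.026,True);print(K,B,totool(o,K-o["tcp_pos"]),totool(o,B-o["tcp_pos"]))
E
```

```text
[ 0.49173463 -0.43822797  0.05      ] [ 0.49191682 -0.43797156  0.026     ] [ 0.00133578 -0.00334526  0.06425501] [ 0.00154905 -0.00361128  0.08825465]
```

Request:
{"op": "play_rows", "data": {"targets": "-1 0.001 -0.003 0.03 0;-1 0.001 -0.0035 0.055 0;-1 0.001 -0.0035 0.0735 0;-1 0.001 -0.0035 0.0735 0;-1 0.001 -0.0035 0.0735 0;-1 0.001 -0.0035 0.0735 0", "squeeze": 40}}

```text
clock: 2.03
tcp_pos: [0.492, -0.4375, 0.0408]
orientation: [3.097, 0.507, 0.004]
contact_force: [-0.1, -0.8, -0.4]
grip_width: 0.0851
gripper_force: 0.0
```

Request:
{"op": "play_rows", "data": {"targets": "1 0 0 0 0;1 0 0 0 0;1 0 0 0 0;1 0 0 0 0;1 0 0 0 0;1 0 0 0 0;1 0 0 0 0;1 0 0 0 0"}}

```text
clock: 2.7
tcp_pos: [0.491, -0.4369, 0.0385]
orientation: [3.099, 0.507, 0.001]
contact_force: [1.0, -1.8, 0.3]
grip_width: 0.0083
gripper_force: 38.7
```

Request:
{"op": "play_rows", "data": {"targets": "1 0 0 -0.02 0;1 0 0 -0.05 0;1 0 0 -0.09 0;1 0 0 -0.125 0;1 0.003 -0.04 -0.125 -0.1;1 0.006 -0.08 -0.125 -0.2;1 0.009 -0.12 -0.125 -0.26;1 0.011 -0.16 -0.125 -0.26"}}

```text
clock: 3.37
tcp_pos: [0.4492, -0.2789, 0.1632]
orientation: [-3.006, -0.91, 0.0]
contact_force: [1.3, 0.7, 0.1]
grip_width: 0.0087
gripper_force: 39.1
```

```bash
python3 - <<'E'
from h import *
from bench import r
o=r.get_obs();print(o["clock"],o["tcp_pos"],o["orientation"],o["grip_width"],o["gripper_force"],o["contact_force"])
print(totool(o,np.array([.434,-.223,.165])-o["tcp_pos"]))
E
```

```text
3.3667 [ 0.44922308 -0.27891897  0.16324128] [-3.00631548e+00 -9.10320779e-01  1.88817821e-05] 0.008709587383550476 39.05112588778138 [1.31400502 0.68535115 0.12032318]
[ 0.01835486 -0.05497153 -0.00173119]
```

Request:
{"op": "play_rows", "data": {"targets": "1 0.01 -0.03 0 0;1 0.018 -0.055 0 0;1 0.018 -0.055 0 0;1 0.018 -0.055 0 0;1 0.018 -0.055 0 0"}}

```text
clock: 3.78
tcp_pos: [0.4348, -0.2256, 0.1634]
orientation: [3.008, 0.905, 0.0]
contact_force: [-0.4, -1.1, -0.8]
grip_width: 0.0086
gripper_force: 39.1
```

```bash
python3 snap.py w3 156 110 200 150
```

```text
scale 4.0 3.7833 [ 0.4348 -0.2256  0.1634] [3.0079e+00 9.0520e-01 1.0000e-04] [-0.4 -1.1 -0.8]
```

View pics/w3.png

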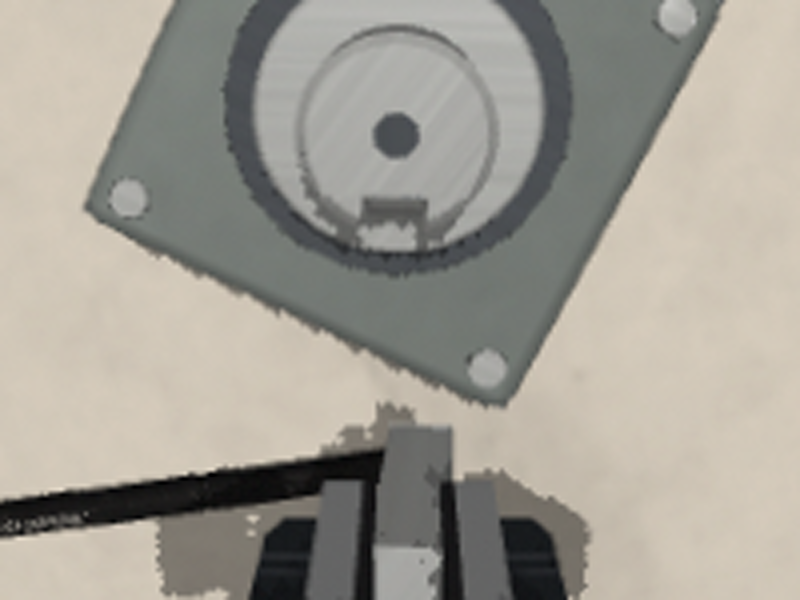

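The shaft top is centred at crop (396,135). The slot's inner wall edge is at y≈198 between x 361 and 428, so it points almost straight down the image. The held key's front face runs from its foot edge at (386–452, 427) to its top edge at (375–440, 547), so it leans a little.

```bash
python3 - <<'E'
from h import *
from bench import r
d=np.load("pics/w3.npz");i={k:d[k] for k in("fov_y","cx","cy","position","rotation")}
g=lambda x,y:(156+x/4-.4,110+y/4-.4)
o=r.get_obs();Rt=R.from_rotvec(o["orientation"]);T=o["tcp_pos"];print(T)
P=lambda px,z:Rt.inv().apply(onz(i,px,z,True)-T).round(4)
print("shaft",P(g(396,135),.1),onz(i,g(396,135),.1,True),"slot L,R",P(g(361,198),.1),P(g(428,198),.1))
for zf in(.127,.1295,.132):
  print(zf,"foot corners",P(g(387,427),zf+.002),P(g(452,427),zf+.002),"top",P(g(375,547),zf+.044),P(g(440,547),zf+.044))
a=onz(i,g(130,198),.05,True);b=onz(i,g(487,368),.05,True);print("screws",a,b, P(g(130,198),.05),P(g(487,368),.05))
E
```

```text
[ 0.43489353 -0.22614961  0.16332553]
shaft [ 0.046  -0.0033  0.0633] [ 0.47147241 -0.19805873  0.1       ] slot L,R [ 0.0348 -0.0095  0.0633] [0.0348 0.0023 0.0633]
0.127 foot corners [ 0.003  -0.0046  0.0343] [0.003  0.0058 0.0343] top [ 0.0032 -0.0055 -0.0077] [ 0.0031  0.0028 -0.0077]
0.1295 foot corners [ 0.004  -0.0046  0.0318] [0.004  0.0057 0.0318] top [ 0.0045 -0.0054 -0.0102] [ 0.0044  0.0028 -0.0102]
0.132 foot corners [ 0.005  -0.0045  0.0293] [0.005  0.0056 0.0293] top [ 0.0058 -0.0053 -0.0127] [ 0.0057  0.0027 -0.0127]
screws [ 0.42172727 -0.15917208  0.05      ] [ 0.43256738 -0.24790819  0.05      ] [ 0.0259 -0.0632  0.1133] [-0.0139  0.0168  0.1133]
```

Request:
{"op": "play_rows", "data": {"targets": "1 0.015 -0.004 0 0;1 0.03 -0.0043 0 0;1 0.03 -0.0043 0.01 0;1 0.03 -0.0043 0.02 0;1 0.03 -0.0043 0.024 0;1 0.03 -0.0043 0.024 0;1 0.03 -0.0043 0.024 0", "squeeze": 25}}

```text
clock: 4.42
tcp_pos: [0.4563, -0.2057, 0.1385]
orientation: [-3.008, -0.903, 0.003]
contact_force: [-0.0, 0.1, -0.6]
grip_width: 0.0087
gripper_force: 39.1
```

```bash
python3 snap.py w4 176 150 160 120
```

```text
scale 5.0 4.4167 [ 0.4563 -0.2057  0.1385] [-3.0081e+00 -9.0310e-01  2.6000e-03] [-0.   0.1 -0.6]
```

View pics/w4.png

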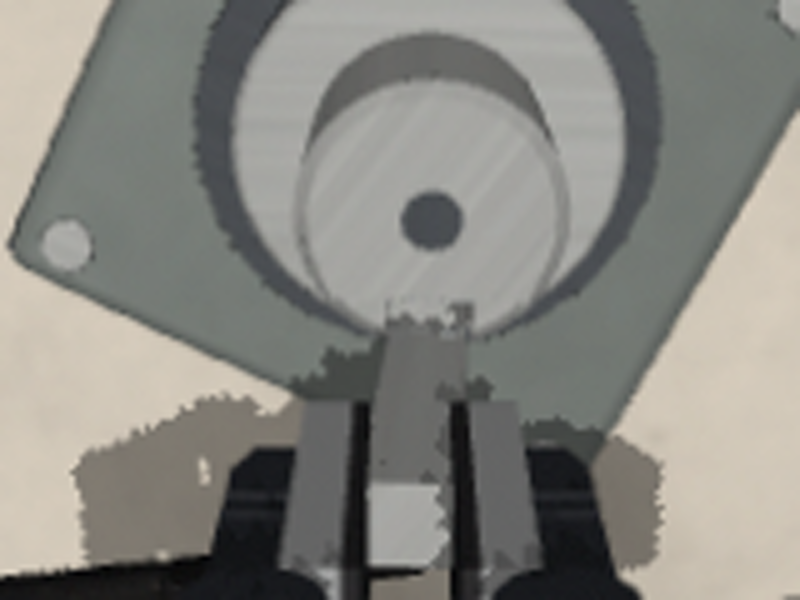

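The shaft centre is at crop (432,220) and the slot mouth spans x 387–473 with its inner wall at y≈300. The key's foot edge is at y≈322, x 387–468, just above the slot and slightly outward and left.

```bash
python3 - <<'E'
from h import *
from bench import r
d=np.load("pics/w4.npz");i={k:d[k] for k in("fov_y","cx","cy","position","rotation")}
g=lambda x,y:(176+x/5-.4,150+y/5-.4)
o=r.get_obs();Rt=R.from_rotvec(o["orientation"]);T=o["tcp_pos"];print(T,2*np.arctan2(o["orientation"][1],o["orientation"][0]))
P=lambda px,z:Rt.inv().apply(onz(i,px,z,True)-T).round(4)
print("shaft",P(g(432,220),.1),"slot",P(g(387,300),.1),P(g(473,300),.1))
for zf in(.102,.1045,.107):print(zf,P(g(386,322),zf+.002),P(g(468,322),zf+.002),"top",P(g(370,483),zf+.044),P(g(440,483),zf+.044))
E
```

```text
[ 0.45680133 -0.20562307  0.13900466] -5.699582733477367
shaft [0.0164 0.0018 0.039 ] slot [ 0.0054 -0.004   0.039 ] [0.0054 0.0072 0.039 ]
0.102 [ 0.0039 -0.0041  0.035 ] [0.0039 0.0064 0.035 ] top [ 0.0025 -0.0051 -0.007 ] [ 0.0025  0.0021 -0.007 ]
0.1045 [ 0.0049 -0.004   0.0325] [0.0049 0.0063 0.0325] top [ 0.0038 -0.005  -0.0095] [ 0.0038  0.002  -0.0095]
0.107 [ 0.0059 -0.004   0.03  ] [0.0058 0.0062 0.03  ] top [ 0.0051 -0.0049 -0.012 ] [ 0.0051  0.002  -0.012 ]
```

Request:
{"op": "play_rows", "data": {"targets": "1 0 0.0005 0.003 0;1 0 0.0005 0.006 0;1 0 0.0005 0.009 0;1 0 0.0005 0.012 0;1 0 0.0005 0.012 0"}}

```text
clock: 4.88
tcp_pos: [0.4571, -0.2054, 0.1266]
orientation: [-3.008, -0.905, 0.002]
contact_force: [0.4, -1.3, -0.5]
grip_width: 0.0083
gripper_force: 39.0
```

Request:
{"op": "play_rows", "data": {"targets": "1 0 0 0.004 0;1 0 0 0.008 0;1 0 0 0.012 0;1 0 0 0.015 0;1 0 0 0.015 0"}}

```text
clock: 5.3
tcp_pos: [0.4573, -0.2056, 0.1115]
orientation: [-3.008, -0.905, 0.001]
contact_force: [-0.3, -2.5, -1.5]
grip_width: 0.0082
gripper_force: 38.9
```

Request:
{"op": "play_rows", "data": {"targets": "1 0 0 0.003 0;1 0 0 0.006 0;1 0 0 0.009 0;1 0 0 0.009 0"}}

```text
clock: 5.63
tcp_pos: [0.4575, -0.206, 0.1028]
orientation: [3.008, 0.905, -0.0]
contact_force: [-1.2, -4.7, -1.5]
grip_width: 0.0084
gripper_force: 38.9
```

Request:
{"op": "play_rows", "data": {"targets": "0.6 0 0 0 0;0.6 0 0 0 0;0.6 0 0 0 0;0.6 0 0 0 0;0.6 0 0 0 0"}}

```text
clock: 6.05
tcp_pos: [0.458, -0.205, 0.1033]
orientation: [-3.008, -0.906, -0.001]
contact_force: [0.1, 0.5, -0.6]
grip_width: 0.0169
gripper_force: 0.0
```

Request:
{"op": "play_rows", "data": {"targets": "0.4 0 0 -0.03 0;0.2 0 0 -0.06 0;-0.5 0 0 -0.07 0;-0.5 0 0 -0.07 0"}}

```text
clock: 6.38
tcp_pos: [0.4597, -0.2059, 0.1761]
orientation: [3.005, 0.905, 0.008]
contact_force: [0.4, -0.3, -0.4]
grip_width: 0.0573
gripper_force: 0.0
```

```bash
python3 snap.py w5 156 120 200 150
```

```text
scale 4.0 6.3833 [ 0.4597 -0.2059  0.1761] [3.0048 0.9045 0.0075] [ 0.4 -0.3 -0.4]
```

View pics/w5.png

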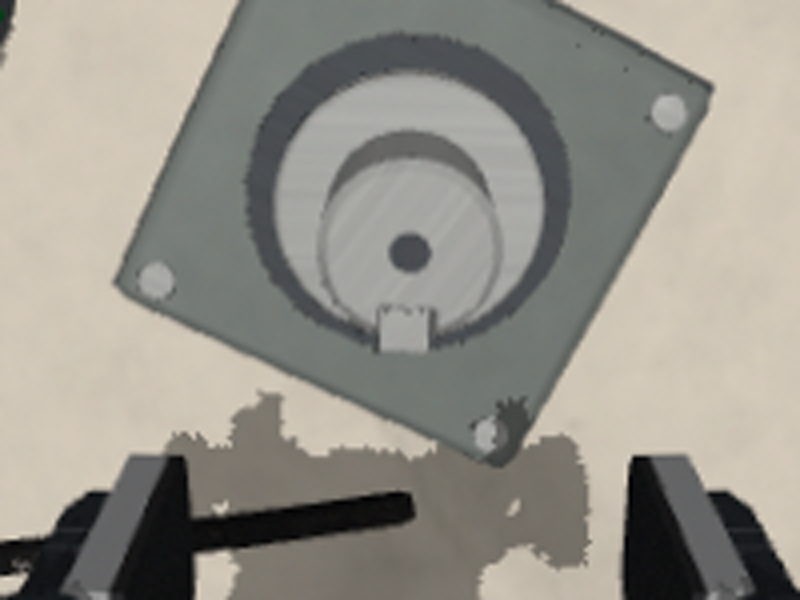

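The key stands in the slot, with its top face at crop x 380–431, y 308–353. The shaft centre is at (410,252). I'll check its height by geometry.

```bash
python3 - <<'E'
from h import *
from bench import r
d=np.load("pics/w5.npz");i={k:d[k] for k in("fov_y","cx","cy","position","rotation")}
g=lambda x,y:(156+x/4-.4,120+y/4-.4)
o=r.get_obs();Rt=R.from_rotvec(o["orientation"]);T=o["tcp_pos"]
P=lambda px,z:Rt.inv().apply(onz(i,px,z,True)-T)
S=P(g(410,252),.1);print("shaft",S,onz(i,g(410,252),.1,True))
for z in(.096,.102,.108):print(z,[(P(g(*c),z)-S)[:2].round(4) for c in((380,308),(431,308),(380,353),(431,353))])
k=onz(i,g(405.5,330.5),.096,True)-onz(i,g(410,252),.1,True);print(k,np.hypot(*k[:2]),np.arctan2(k[1],k[0]))
i0=r.camera_info("top");print(np.arctan2(-.2468+.1579,.4313-.4199))
E
```

```text
shaft [0.01483275 0.00070476 0.07439608] [ 0.47151422 -0.19809051  0.1       ]
0.096 [array([-0.0125, -0.0059]), array([-0.0125,  0.0042]), array([-0.0219, -0.006 ]), array([-0.022 ,  0.0042])]
0.102 [array([-0.0106, -0.0058]), array([-0.0106,  0.004 ]), array([-0.0198, -0.0058]), array([-0.0198,  0.0041])]
0.108 [array([-0.0086, -0.0056]), array([-0.0087,  0.0039]), array([-0.0176, -0.0057]), array([-0.0176,  0.0039])]
[-0.01481099 -0.00875501 -0.004     ] 0.017205099677476517 -2.607731371367476
-1.4432583925403932
```

Treated as lying at z=0.096, the key top measures 10.1 mm wide at a radius of about 17 mm, which fits a seated key. I'll touch it gently from above to confirm.

Request:
{"op": "play_rows", "data": {"targets": "1 -0.015 -0.001 0.03 0;1 -0.015 -0.001 0.055 0;1 -0.015 -0.001 0.065 0;1 -0.015 -0.001 0.065 0;1 -0.015 -0.001 0.071 0;1 -0.015 -0.001 0.074 0;1 -0.015 -0.001 0.076 0;1 -0.015 -0.001 0.076 0"}}

```text
clock: 7.1
tcp_pos: [0.4451, -0.2128, 0.0975]
orientation: [3.008, 0.906, 0.001]
contact_force: [-1.5, 0.5, 0.3]
grip_width: -0.0002
gripper_force: 0.0
```

Request:
{"op": "play_rows", "data": {"targets": "1 0 0 0.001 0;1 0 0 0.001 0;1 0 0 0.002 0;1 0 0 0.002 0"}}

```text
clock: 7.43
tcp_pos: [0.4447, -0.2129, 0.0954]
orientation: [3.008, 0.905, 0.0]
contact_force: [-0.9, 0.1, 0.2]
grip_width: 0.0001
gripper_force: 0.0
```

Request:
{"op": "play_rows", "data": {"targets": "1 0 0 0.001 0;1 0 0 0.002 0;1 0 0 0.002 0"}}

```text
clock: 7.68
tcp_pos: [0.4451, -0.2133, 0.0937]
orientation: [3.007, 0.905, 0.001]
contact_force: [-1.0, -0.3, 5.1]
grip_width: 0.0002
gripper_force: 2.4
```

Light contact (5 N) at z≈0.094–0.095: the key is seated. Next, the pulley.

Request:
{"op": "play_rows", "data": {"targets": "-1 0 0 -0.04 0;-1 0.02 -0.012 -0.08 0;-1 0.05 -0.03 -0.11 0;-1 0.085 -0.051 -0.13 0;-1 0.12 -0.072 -0.13 0;-1 0.155 -0.093 -0.13 0;-1 0.19 -0.115 -0.13 0;-1 0.21 -0.1275 -0.13 0"}}

```text
clock: 8.35
tcp_pos: [0.5503, 0.0129, 0.2237]
orientation: [-3.007, -0.908, -0.002]
contact_force: [0.9, -0.8, 0.3]
grip_width: 0.0855
gripper_force: 0.0
```

Request:
{"op": "play_rows", "data": {"targets": "-1 0 0 0 0;-1 0 0 0 0"}}

```text
clock: 8.52
tcp_pos: [0.5495, 0.0118, 0.2229]
orientation: [-3.005, -0.912, 0.0]
contact_force: [-0.0, -0.3, 0.0]
grip_width: 0.0855
gripper_force: 0.0
```

```bash
python3 snap.py w6 156 102 200 150
```

```text
scale 4.0 8.5167 [0.5495 0.0118 0.2229] [-3.0053e+00 -9.1210e-01  3.0000e-04] [-0.  -0.3  0. ]
```

View pics/w6.png

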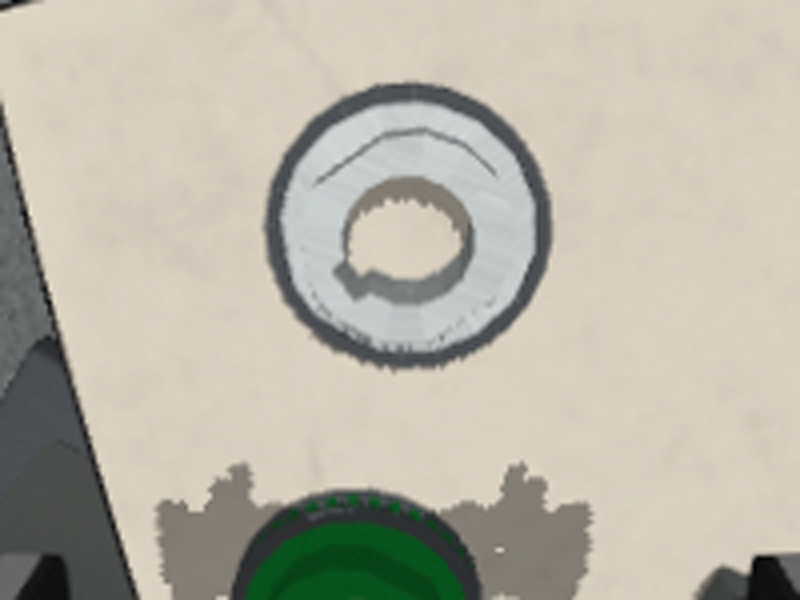

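The real pulley has its bore top centred at crop (408,240), the rim centre at (408,225) and the keyway out at about (347,285). The boss's flat edge runs from (318,185) to (385,135), parallel to the keyway. The green look-alike is below.

```bash
python3 - <<'E'
from h import *
from bench import r
d=np.load("pics/w6.npz");i={k:d[k] for k in("fov_y","cx","cy","position","rotation")}
g=lambda x,y:(156+x/4-.4,102+y/4-.4)
o=r.get_obs();Rt=R.from_rotvec(o["orientation"]);T=o["tcp_pos"];print(T,o["joints"].round(2))
P=lambda px,z:Rt.inv().apply(onz(i,px,z,True)-T)
b=[P(g(*c),.034) for c in((343,240),(474,240),(408,177),(408,303))]
C=np.array([b[2][0]/2+b[3][0]/2,b[0][1]/2+b[1][1]/2]);print("bore",C,[x.round(4) for x in b])
for c in((333,270),(360,300),(346,285)):print("kw",(P(g(*c),.034)[:2]-C).round(4),np.arctan2(*(C-P(g(*c),.034)[:2])[::-1]))
rim=[P(g(*c),.016) for c in((266,226),(551,226),(408,83),(408,368))];print("rim",[x.round(4) for x in rim])
a=P(g(318,185),.034);e=P(g(385,135),.034);print("flat",a,e,np.arctan2(*(e-a)[:2][::-1]),"dist",np.cross((e-a)[:2],C-a[:2])/np.linalg.norm((e-a)[:2]))
a=P(g(318,185),.016);e=P(g(385,135),.016);print("flat@16",np.arctan2(*(e-a)[:2][::-1]),"dist",np.cross((e-a)[:2],C-a[:2])/np.linalg.norm((e-a)[:2]))
E
```

```text
[0.54901744 0.00957491 0.22279076] [ 0.14  0.3  -0.33  1.85  0.12  1.01 -1.22]
bore [ 0.00974714 -0.00230929] [array([ 0.0099, -0.0209,  0.1888]), array([0.01  , 0.0163, 0.1888]), array([ 0.028 , -0.0025,  0.1888]), array([-0.0085, -0.0024,  0.1888])]
kw [-0.0086 -0.0216] 1.1929340706526745
kw [-0.0174 -0.0139] 0.6741592238669121
kw [-0.013  -0.0179] 0.9434196399219259
rim [array([ 0.0108, -0.0451,  0.2068]), array([0.011 , 0.0405, 0.2068]), array([ 0.0535, -0.0025,  0.2067]), array([-0.0337, -0.0024,  0.2068])]
flat [ 0.0257932  -0.02785109  0.18877355] [ 0.03993933 -0.00893665  0.18875492] 0.9286398298659778 dist 0.02814737920106473
flat@16 0.9286398298659784 dist 0.02684066507931921<stdin>:11: DeprecationWarning: Arrays of 2-dimensional vectors are deprecated. Use arrays of 3-dimensional vectors instead. (deprecated in NumPy 2.0)
<stdin>:12: DeprecationWarning: Arrays of 2-dimensional vectors are deprecated. Use arrays of 3-dimensional vectors instead. (deprecated in NumPy 2.0)
```

Request:
{"op": "play_rows", "data": {"targets": "-1 0.01 -0.0024 0.02 0.12;-1 0.01 -0.0024 0.05 0.24;-1 0.01 -0.0024 0.08 0.36;-1 0.01 -0.0024 0.1 0.48;-1 0.01 -0.0024 0.1 0.6;-1 0.01 -0.0024 0.1 0.72;-1 0.01 -0.0024 0.1 0.84;-1 0.01 -0.0024 0.1 0.935"}}

```text
clock: 9.23
tcp_pos: [0.5556, 0.0144, 0.1229]
orientation: [3.09, -0.561, -0.001]
contact_force: [0.2, -0.5, 0.7]
grip_width: 0.0854
gripper_force: 0.0
```

Request:
{"op": "play_rows", "data": {"targets": "-1 0 0 0 0;-1 0 0 0 0;-1 0 0 0 0"}}

```text
clock: 9.48
tcp_pos: [0.5561, 0.0158, 0.1233]
orientation: [3.093, -0.545, -0.0]
contact_force: [-0.5, -0.3, 0.1]
grip_width: 0.0854
gripper_force: 0.0
```

```bash
python3 snap.py w7 116 60 280 210; python3 - <<'E'
from h import *
from bench import r
d=np.load("pics/w6.npz");i={k:d[k] for k in("fov_y","cx","cy","position","rotation")}
W=onz(i,(156+408.5/4-.4,102+240/4-.4),.034,True);print("pulley world",W)
o=r.get_obs();print(o["tcp_pos"],o["joints"].round(2),totool(o,W-o["tcp_pos"]))
E
```

```text
scale 2.857142857142857 9.4833 [0.5561 0.0158 0.1233] [ 3.0934 -0.5452 -0.    ] [-0.5 -0.3  0.1]
pulley world [0.55584053 0.01693761 0.034     ]
[0.55616889 0.01604108 0.12332364] [-0.04  0.42 -0.12  1.93  0.07  0.8  -2.12] [-0.00062452 -0.00075276  0.08932339]
```

View pics/w7.png

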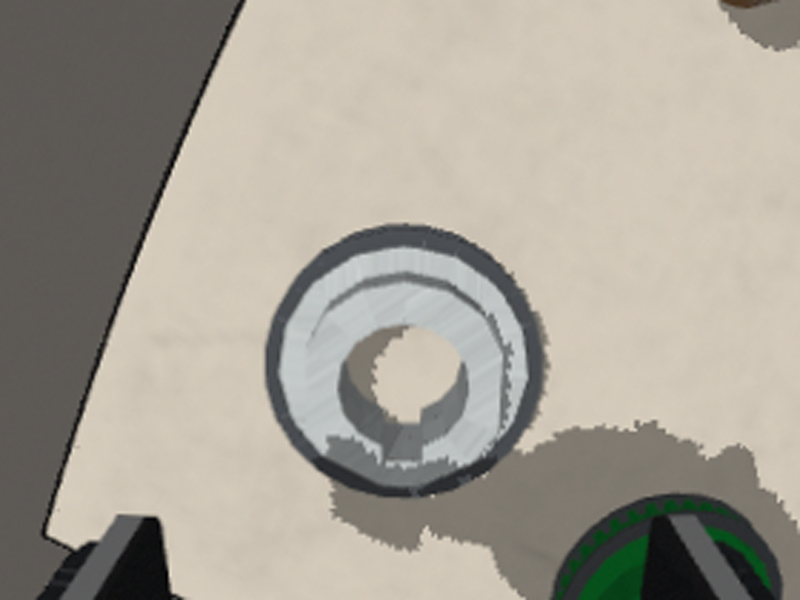

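The keyway points straight down the image (x 385–424). The bore is centred at crop (404,385) and the rim at (405,360), so the gripper is square to the flats. This was my last picture; from here I'll measure by code and feel.

```bash
python3 - <<'E'
from h import *
from bench import r
d=np.load("pics/w7.npz");i={k:d[k] for k in("fov_y","cx","cy","position","rotation")}
g=lambda x,y:(116+x/2.857-.35,60+y/2.857-.35)
o=r.get_obs();Rt=R.from_rotvec(o["orientation"]);T=o["tcp_pos"];print(T)
P=lambda px,z:Rt.inv().apply(onz(i,px,z,True)-T).round(4)
print("bore",[P(g(*c),.034) for c in((340,385),(468,385),(404,325),(404,446))])
print("kw",[P(g(*c),.034) for c in((385,462),(424,462))])
print("rim",[P(g(*c),.016) for c in((266,360),(544,360),(405,224),(405,497))])
E
```

```text
[0.55616889 0.01604108 0.12332364]
bore [array([-0.0001, -0.0188,  0.0893]), array([-0.0001,  0.018 ,  0.0893]), array([ 0.0176, -0.0004,  0.0893]), array([-0.0189, -0.0004,  0.0893])]
kw [array([-0.024 , -0.0061,  0.0893]), array([-0.024 ,  0.0055,  0.0893])]
rim [array([ 0.0023, -0.0431,  0.1073]), array([0.0023, 0.0428, 0.1073]), array([ 4.400e-02, -1.000e-04,  1.073e-01]), array([-0.0438, -0.0002,  0.1073])]
```

Request:
{"op": "play_rows", "data": {"targets": "-1 0 0 0.03 0;-1 0 0 0.06 0;-1 0 0 0.09 0;-1 0 0 0.105 0;-1 0 0 0.105 0;-1 0 0 0.105 0", "squeeze": 60}}

```text
clock: 10.03
tcp_pos: [0.5558, 0.0166, 0.0178]
orientation: [3.093, -0.546, -0.003]
contact_force: [-0.2, 0.9, 0.6]
grip_width: 0.0856
gripper_force: 0.0
```

Request:
{"op": "play_rows", "data": {"targets": "1 0 0 0 0;1 0 0 0 0;1 0 0 0 0;1 0 0 0 0;1 0 0 0 0;1 0 0 0 0"}}

```text
clock: 10.53
tcp_pos: [0.5576, 0.0168, 0.0202]
orientation: [-3.093, 0.547, -0.005]
contact_force: [-1.1, -1.7, 6.5]
grip_width: 0.0545
gripper_force: 62.5
```

Request:
{"op": "play_rows", "data": {"targets": "1 0 0 -0.02 0;1 0 0 -0.05 0;1 0 0 -0.085 0;1 0 0 -0.12 0;1 0 0 -0.12 0"}}

```text
clock: 10.95
tcp_pos: [0.5606, 0.0173, 0.1456]
orientation: [-3.09, 0.547, -0.018]
contact_force: [1.2, -0.4, -3.1]
grip_width: 0.0544
gripper_force: 67.0
```

Request:
{"op": "play_rows", "data": {"targets": "1 -0.001 0.03 0 -0.115;1 -0.001 0.06 0 -0.23;1 -0.002 0.09 0 -0.345;1 -0.003 0.12 0 -0.46;1 -0.004 0.15 0 -0.575;1 -0.005 0.18 0 -0.69;1 -0.005 0.21 0 -0.8;1 -0.0055 0.23 0 -0.895"}}

```text
clock: 11.62
tcp_pos: [0.47, -0.2004, 0.138]
orientation: [3.024, 0.849, -0.002]
contact_force: [0.9, 0.2, -4.2]
grip_width: 0.054
gripper_force: 66.9
```

Request:
{"op": "play_rows", "data": {"targets": "1 0 0 0 0;1 0 0 0 0;1 0 0 0 0"}}

```text
clock: 11.87
tcp_pos: [0.4722, -0.1966, 0.1382]
orientation: [-3.026, -0.844, -0.0]
contact_force: [-0.1, 0.6, -4.2]
grip_width: 0.054
gripper_force: 66.9
```

```bash
cat > st.py <<'E'
from h import *
from bench import r
o=r.get_obs();v=o["orientation"];a=2*np.arctan2(v[1],v[0])
print(o["clock"],o["tcp_pos"].round(4),"yaw",((a+np.pi/2)%np.pi-np.pi/2).round(3),"tilt",v[2].round(4),o["contact_force"].round(1),o["moment"].round(2),o["grip_width"].round(4),o["joints"].round(2))
print("to shaft",totool(o,np.array([.4715,-.1980,.12])-o["tcp_pos"]).round(4))
E
python3 st.py
```

```text
Traceback (most recent call last):
  File "st.py", line 4, in <module>
    print(o["clock"],o["tcp_pos"].round(4),"yaw",((a+np.pi/2)%np.pi-np.pi/2).round(3),"tilt",v[2].round(4),o["contact_force"].round(1),o["moment"].round(2),o["grip_width"].round(4),o["joints"].round(2))
                                                                                                                                                            ^^^^^^^^^^^^^^^^^^^^^
AttributeError: 'float' object has no attribute 'round'
```

Request:
{"op": "play_rows", "data": {"targets": "1 -0.001 0.0007 0.006 0;1 -0.001 0.0007 0.012 0;1 -0.001 0.0007 0.015 0;1 -0.001 0.0007 0.017 0;1 -0.001 0.0007 0.019 0;1 -0.001 0.0007 0.019 0"}}

```text
clock: 12.37
tcp_pos: [0.4716, -0.198, 0.1187]
orientation: [-3.025, -0.846, 0.001]
contact_force: [0.9, 0.2, -3.9]
grip_width: 0.054
gripper_force: 66.9
```

```bash
sed -i 's/o\["grip_width"\].round(4)/o["grip_width"]/' st.py; python3 st.py
```

```text
12.3667 [ 0.4716 -0.198   0.1187] yaw 0.545 tilt 0.0009 [ 0.9  0.2 -3.9] [-0.05  0.05 -0.04] 0.054016434576152635 [ 0.48  0.37 -0.25  2.03  0.13  0.76 -0.87]
to shaft [-0.0001 -0.0001 -0.0013]
```

Request:
{"op": "play_rows", "data": {"targets": "1 0 0 0.001 0;1 0 0 0.002 0;1 0 0 0.003 0;1 0 0 0.003 0"}}

```text
clock: 12.7
tcp_pos: [0.472, -0.1984, 0.1163]
orientation: [3.026, 0.845, 0.001]
contact_force: [1.1, 0.3, -3.9]
grip_width: 0.054
gripper_force: 66.9
```

Request:
{"op": "play_rows", "data": {"targets": "1 0 0 0.001 0;1 0 0 0.002 0;1 0 0 0.003 0;1 0 0 0.003 0"}}

```text
clock: 13.03
tcp_pos: [0.472, -0.1984, 0.1132]
orientation: [3.026, 0.845, 0.001]
contact_force: [1.6, 0.0, -4.6]
grip_width: 0.0543
gripper_force: 66.9
```

Request:
{"op": "play_rows", "data": {"targets": "1 0 0 0.001 0;1 0 0 0.002 0;1 0 0 0.003 0;1 0 0 0.004 0;1 0 0 0.004 0"}}

```text
clock: 13.45
tcp_pos: [0.472, -0.1984, 0.1092]
orientation: [3.026, 0.845, 0.001]
contact_force: [1.7, 0.1, -3.9]
grip_width: 0.0543
gripper_force: 66.8
```

```bash
python3 st.py
```

```text
13.45 [ 0.472  -0.1984  0.1092] yaw 0.545 tilt 0.0008 [ 1.7  0.1 -3.9] [ 0.12 -0.5  -0.01] 0.05431288277759349 [ 0.48  0.38 -0.24  2.04  0.13  0.73 -0.88]
to shaft [-0.0003 -0.0006 -0.0108]
```

Request:
{"op": "play_rows", "data": {"targets": "1 0 0 0.002 0;1 0 0 0.004 0;1 0 0 0.006 0;1 0 0 0.008 0;1 0 0 0.008 0"}}

```text
clock: 13.87
tcp_pos: [0.472, -0.1983, 0.1009]
orientation: [3.026, 0.845, 0.001]
contact_force: [3.8, 0.7, -6.6]
grip_width: 0.0539
gripper_force: 66.7
```

Request:
{"op": "play_rows", "data": {"targets": "1 0 0 0.002 0;1 0 0 0.004 0;1 0 0 0.006 0;1 0 0 0.008 0;1 0 0 0.01 0;1 0 0 0.01 0"}}

```text
clock: 14.37
tcp_pos: [0.472, -0.1983, 0.091]
orientation: [3.026, 0.845, 0.001]
contact_force: [4.5, 0.3, -5.3]
grip_width: 0.0541
gripper_force: 66.7
```

```bash
python3 st.py
```

```text
14.3667 [ 0.472  -0.1983  0.091 ] yaw 0.545 tilt 0.0008 [ 4.5  0.3 -5.3] [ 0.11 -0.97  0.01] 0.054144533238695 [ 0.47  0.41 -0.24  2.05  0.15  0.7  -0.89]
to shaft [-0.0003 -0.0006 -0.029 ]
```

Request:
{"op": "play_rows", "data": {"targets": "1 0.0005 0.0003 0.001 0;1 0.0005 0.0003 0.003 0;1 0.0005 0.0003 0.005 0;1 0.0005 0.0003 0.005 0"}}

```text
clock: 14.7
tcp_pos: [0.4721, -0.1984, 0.0858]
orientation: [-3.026, -0.845, 0.001]
contact_force: [3.2, 1.5, -6.0]
grip_width: 0.0545
gripper_force: 66.7
```

Request:
{"op": "play_rows", "data": {"targets": "1 0 0 0.001 0;1 0 0 0.002 0;1 0 0 0.002 0"}}

```text
clock: 14.95
tcp_pos: [0.4721, -0.1984, 0.0843]
orientation: [-3.026, -0.845, 0.001]
contact_force: [1.6, 1.2, -1.0]
grip_width: 0.0536
gripper_force: 67.1
```

Request:
{"op": "play_rows", "data": {"targets": "1 0 0 0.0005 0;1 0 0 0.001 0;1 0 0 0.001 0"}}

```text
clock: 15.2
tcp_pos: [0.4722, -0.1984, 0.0842]
orientation: [3.026, 0.845, -0.001]
contact_force: [-3.0, 1.6, 9.9]
grip_width: 0.054
gripper_force: 68.5
```

```bash
python3 st.py
```

```text
15.2 [ 0.4722 -0.1984  0.0842] yaw 0.545 tilt -0.0008 [-3.   1.6  9.9] [0.49 0.54 0.03] 0.05404472373445456 [ 0.47  0.42 -0.23  2.05  0.15  0.68 -0.89]
to shaft [-0.0004 -0.0007 -0.0358]
```

Request:
{"op": "play_rows", "data": {"targets": "0 0 0 -0.0005 0;-0.5 0 0 -0.0005 0;-1 0 0 -0.0005 0;-1 0 0 -0.0005 0;-1 0 0 -0.0005 0;-1 0 0 -0.0005 0"}}

```text
clock: 15.7
tcp_pos: [0.4721, -0.1985, 0.0836]
orientation: [-3.026, -0.845, 0.001]
contact_force: [0.4, 0.2, -0.4]
grip_width: 0.0853
gripper_force: 0.0
```

Request:
{"op": "play_rows", "data": {"targets": "-1 0 0 -0.02 0;-1 0 0 -0.05 0;-1 0 0 -0.08 0;-1 0 0 -0.11 0;-1 0 0 -0.13 0;-1 0 0 -0.13 0;-1 0 0 -0.13 0"}}

```text
clock: 16.28
tcp_pos: [0.4729, -0.1986, 0.2147]
orientation: [3.024, 0.844, 0.003]
contact_force: [0.4, 0.3, 0.0]
grip_width: 0.0849
gripper_force: 0.0
```

```bash
python3 st.py; python3 snap.py w8 156 100 200 150; python3 - <<'E'
# compare with the expected seated outline: predict rim/bore/key pixels and sample brightness profile down the column through the axis
from h import *
d=np.load("pics/w8.npz");i={k:d[k] for k in("fov_y","cx","cy","position","rotation")};im=cv2.cvtColor(d["im"],cv2.COLOR_RGB2GRAY)
C=np.array([.4715,-.198]);t=np.arange(0,2*np.pi,.02);circ=lambda ra,z:np.c_[C[0]+ra*np.cos(t),C[1]+ra*np.sin(t),0*t+z]
gm=cv2.magnitude(cv2.Sobel(im,cv2.CV_32F,1,0),cv2.Sobel(im,cv2.CV_32F,0,1))
for nm,ra,z0 in(("rim",.043,.08),("boss/bore",.019,.098)):
  for dz in(-.004,-.002,0,.002,.004,.008,.02,.03):
    best=max((np.mean(cv2.remap(gm,*(np.float32(proj(i,circ(ra,z0+dz)+[ox,oy,0],True)).T.reshape(2,1,-1)),cv2.INTER_LINEAR)),ox,oy) for ox in np.arange(-.003,.0031,.001) for oy in np.arange(-.003,.0031,.001))
    print(nm,dz,np.round(best,4))
E
```

```text
16.2833 [ 0.4729 -0.1986  0.2147] yaw 0.545 tilt 0.003 [0.4 0.3 0. ] [-0.02  0.02  0.01] 0.08494201477126713 [ 0.5   0.24 -0.26  1.94  0.08  0.96 -0.82]
to shaft [-0.001  -0.0015  0.0947]
scale 4.0 16.2833 [ 0.4729 -0.1986  0.2147] [3.0243e+00 8.4450e-01 3.0000e-03] [0.4 0.3 0. ]
rim -0.004 [ 1.461233e+02  3.000000e-03 -3.000000e-03]
rim -0.002 [ 1.427015e+02  3.000000e-03 -3.000000e-03]
rim 0 [ 1.390924e+02 -1.000000e-03 -1.000000e-03]
rim 0.002 [155.763   0.      0.   ]
rim 0.004 [1.542316e+02 1.000000e-03 0.000000e+00]
rim 0.008 [1.581522e+02 2.000000e-03 0.000000e+00]
rim 0.02 [ 1.015169e+02 -3.000000e-03 -2.000000e-03]
rim 0.03 [ 9.99242e+01 -3.00000e-03  0.00000e+00]
boss/bore -0.004 [ 1.891152e+02 -2.000000e-03 -1.000000e-03]
boss/bore -0.002 [ 1.827663e+02 -2.000000e-03 -1.000000e-03]
boss/bore 0 [ 1.773388e+02 -1.000000e-03 -1.000000e-03]
boss/bore 0.002 [180.5266   0.       0.    ]
boss/bore 0.004 [177.762   0.      0.   ]
boss/bore 0.008 [1.448259e+02 1.000000e-03 1.000000e-03]
boss/bore 0.02 [8.46184e+01 2.00000e-03 3.00000e-03]
boss/bore 0.03 [ 1.194838e+02 -1.000000e-03 -1.000000e-03]
```

```bash
python3 -c "
from bench import r
print(r.hand_in())"
```

```text
the job is handed in; nothing more can be done
None
```

I handed the job in at about 16 s, with the key seated in the shaft slot and the pulley keyed over it, resting on the collar and let go. I checked both by touch and geometry (key top felt at z≈0.095 m, pulley stopped at the expected collar height) and never commanded a move near the bottle, timer or marker, but no verdict came back.

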